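# Tip the mainspring barrels into their cell

## Task

Three mainspring barrels lie in the small aluminium scoop. Slide the clear lid of the cell box all the way open, then carry the scoop over by its upright wooden grip and, with its lip held low over the cell that already holds one barrel, tip all three into that cell. Set the empty scoop back down upright on the bench or its mat and let go, and leave the black eye loupe, the small tin and the tweezers where they are.

Things in the scene. Friction and masses are not known exactly. Their poses are not given: they have to be found in the camera images.
- cell_box: Grey plastic box, fixed, 167 mm long (own y) x 48 (x) x 28 high. Origin: centre of its underside. Four cells in a row along y, each 38 (y) x 40 (x) mm inside, at y = -61.5, -20.5, 20.5, 61.5; floor 3 mm up, 3 mm dividers 21 high. Long side rails 28 high with 3 mm inward lips leaving 34 mm open; end wall 28 high at -y, 21 at +y. The last cell (61.5) holds stems and stays under the lid.
- box_cell_a (a point): Centre of the floor of the first cell (y = -61.5 mm in the box frame), 3 mm above the bench. The barrel already in the box, a pair of crowns and a pair of wheels fill the first three cells, in an order that changes.
- box_cell_b (a point): Centre of the floor of the second cell (y = -20.5 mm in the box frame), 3 mm above the bench. The barrel already in the box, a pair of crowns and a pair of wheels fill the first three cells, in an order that changes.
- box_cell_c (a point): Centre of the floor of the third cell (y = +20.5 mm in the box frame), 3 mm above the bench. The barrel already in the box, a pair of crowns and a pair of wheels fill the first three cells, in an order that changes.
- lid (a joint): Travel of the clear sliding lid, m: 0 = shut, 0.122 = fully open against its stop; grows as the lid moves along the box's own +y. Friction about 1 N plus light damping; it stays where it is left. Fully open, the first three cells are bare and the lid sticks out 120 mm past the box's +y end. The lid's upper face is 25 mm above the bench.
- lid_pull (a point): Centre of the ribbed aluminium pull on the lid, 40 mm above the bench. The pull is an upright block 12 mm thick along the box's y, 24 mm wide along x, from 25 mm to 47 mm above the bench; it moves with the lid.
- scoop: Aluminium scoop, loose, 80 g, 92 mm long (own x), 26 wide (y). Origin: centre of its underside; z up when level; stands on a 2 mm mat. A channel 22 mm wide inside runs from x = -21 mm to the open lip at x = +46 and pours toward +x; floor 2 mm thick, walls 12 mm high (7 over the last 19 mm). Polished inside: barrels start to slide at 12 to 18 degrees of tilt.
- scoop_grip (a point): Point to hold on the scoop's upright wooden grip: scoop frame x = -34.5 mm, y = 0, 50 mm above the underside. The grip is a post 21 mm (x) x 10 mm (y), from the floor of the scoop to 68 mm above the underside, behind the back wall; take it across the 10 mm.
- scoop_lip (a point): Middle of the scoop's pouring lip: scoop frame x = +46 mm, y = 0, 2 mm above the underside (the floor's upper edge).
- barrel_1: Mainspring barrel 1 of 3, a flat brass drum with a toothed rim, 14 mm diameter, 7 mm high, 10 g. Origin: centre of its flat underside. Lies in the scoop's channel at the start.
- barrel_2: Mainspring barrel 2 of 3, a flat brass drum with a toothed rim, 14 mm diameter, 7 mm high, 10 g. Origin: centre of its flat underside. Lies in the scoop's channel at the start.
- barrel_3: Mainspring barrel 3 of 3, a flat brass drum with a toothed rim, 14 mm diameter, 7 mm high, 10 g. Origin: centre of its flat underside. Lies in the scoop's channel at the start.
- barrel_in_box: A fourth such barrel (14 mm diameter, 7 mm high, brass drum), already lying in one of the first three cells of the box: it marks the right cell. Origin: centre of its flat underside.
- crown_1: Fluted steel winding crown, 11.6 mm diameter, 9 mm high, in another cell. Origin: centre of its underside.
- wheel_1: Spoked steel wheel, 18 mm diameter, 3.5 mm thick, in another cell. Origin: centre of its underside.
- magnifier (a point): An obstacle to keep the wrist clear of: underside of the bench magnifier's fixed bar, 0.48 m above the bench, at the middle of its lowest stretch; it spans about 0.2 m either way along world y and reaches from 30 mm nearer the robot back to the rear edge of the bench.
- eye_loupe: Bystander: black flared eye loupe, 36 mm diameter, 39 mm high, standing on the bench. Origin: centre of its underside.
- tin: Bystander: small round grey metal tin, 33 mm diameter, 18 mm high. Origin: centre of its underside.
- tweezers_loose: Bystander: steel tweezers lying flat, 9 x 126 x 8 mm, long along their own y. Origin: centre of their underside.

How it is judged:
By the outcome, as a careful person would: the job done as asked, in the order asked, and still so for the second after the job is handed in, with the robot touching nothing.
It also fails if it takes over 64 s, if anything falls off the work surface, if the arm or the gripper's body presses on something with over 40 N, if the wrist force passes 120 N, or if a joint passes its speed limit or range.

## Robot

A 7-joint arm with a two-finger parallel gripper is mounted at the origin on a cart in front of the work surface, level with it; the furniture and walls round the work are solid. World frame = base frame: x ahead of the robot, y to its left, z up, the work surface at z = 0. Lengths are in m, angles in rad, forces in N, time in s.
With the tool pointing down it reaches from about 0.375 to 0.925 m from the base axis. Payload 3.1 kg.
Tool frame: the origin (TCP) lies midway between the tips of the shut fingers; the grasp point (between the pads) lies 19 mm behind it; y points along the fingers, z is the direction in which the jaws open and shut, and the axes are right-handed (so a half turn about y gives the same grasp; the last joint's range is limited). The gripper opens to 85 mm and grips with 20 to 120 N. Pads are 22 mm wide; open, the fingers measure 114 mm over their backs; the gripper's body (76 mm by 85 mm) begins 54 mm behind the grasp point. The pads swing forward as they close: fully open they stand 13 mm farther back than shut.
Start: joints at [-1.216, 0.383, 0.044, 1.598, -0.018, 1.161, -0.05], TCP at [0.284, 0.585, 0.21] pointing down, gripper open.
Joint ranges: [-2.61, 2.61], [-0.41, 2.15], [-1.48, 1.57], [0, 2.5], [-1.57, 4.71], [0.05, 1.97], [-2.85, 2.85]. Speed limits (rad/s): [2.79, 2.79, 3.14, 3.14, 3.14, 3.14, 3.14].

## Interface

Orientations are given as a unit quaternion [x, y, z, w].
In Python, from plant import readout, capture, camera_model, job gives the robot as it stands.
- The arm moves only by the tool play_rows, never from a script. Its arguments are lists of equal length, an entry for each row: "jaw": the closure, from -1 (fully open) to 1 (shut), so that 0 is half open; "delta_pos": the shift along the tool's x, y, z in m, a list of three; "turn": the turn, a rotation vector about the tool's x, y, z in rad, a list of three. In form: {"jaw": [jaw, ...], "delta_pos": [[dx, dy, dz], ...], "turn": [[ax, ay, az], ...]}. A call has 1 to 10 rows; each row shifts and turns the commanded pose from where the row before left it, along the tool's axes as they then stand; what a row does not reach is not made up. A row lasts 1/10 s, in which the tool goes at most 50 mm and 8.59 degrees, less where a joint would pass 70% of its speed; a pose out of reach is approached as far as the arm can. A call with a gripper value outside its range is refused whole. The fingers move at their own pace and stop on an object; "squeeze" is the grip in N (left out, the last holds). Time passes only in rows, so rows that do not move let the fingers close. It gives the time, the measured TCP pose, the force and the opening at its end, in the units of the state.
- readout.get_state(): the state, without advancing time (a new reading comes with each control period).
- capture(name): name is "side" or "top" or "wrist"; returns the picture (384x512x3 uint8, red, green, blue); there is no depth.
- camera_model(name): a dict with "intrinsics" (3x3 intrinsics, pixels), "D" ([k1, k2, p1, p2, k3] as OpenCV has them; the pictures are not rectified), "rvec" (rotation vector, rad) and "tvec" (3), from world to camera coordinates, as OpenCV has them; the wrist camera has in their place "tool_from_camera" (4x4, takes a point from camera to tool coordinates, whose origin is the TCP and whose axes are the tool frame's). Camera axes: x right, y down, z forward; pixel columns grow to the right and rows downward; lengths in m; the calibration is good to about 2 mm. A picture is of the moment at which its call begins: read the wrist's pose just before it. camera_model takes no time and is no camera call.
- job.close_job(): hands the job in, once; it reports no verdict.
The state is a dict: "t": time; "q": joint angles; "qd": joint speeds; "tau": joint torques, N m; "position": TCP position; "ee_rot": TCP orientation; "force": force on the tool from outside, world axes, zero at the start; "moment": the same for the moment, N m; "opening": finger opening in m.
Only numpy, scipy, OpenCV 4.12 (cv2) and the standard library are available. Lean on these libraries where they do the work, as an engineer would, in place of code of your own. Each camera call takes 0.05 s, during which the arm holds its last target. There are 200 camera calls.

## Working session

There is one attempt and no reset: what is moved stays moved. The work goes in short steps, Python scripts to look and compute and a tool call to move; the robot and the scene stay as the last step left them, time stands still between calls to the robot, and variables do not carry over. Pictures are saved under pics/ and viewed, about 8 in all and at most 12, crops included, and the job is handed in when it is done.

Besides the shell and the picture viewer there is one more tool, called after ">>>" as name(argument=value, ...) on one line, values as JSON. play_rows: Moves the arm, as the interface text tells. Its arguments: {"type":"object","properties":{"jaw":{"type":"array","items":{"type":"number"}},"delta_pos":{"type":"array","items":{"type":"array","items":{"type":"number"}}},"turn":{"type":"array","items":{"type":"array","items":{"type":"number"}}},"squeeze":{"type":"number"}},"required":["jaw","delta_pos","turn"]}

```bash
ls; mkdir -p pics
python3 - <<'E'
from plant import readout,capture,camera_model
import cv2,numpy as np
s=readout.get_state();print({k:np.round(v,3) for k,v in s.items()})
for n in("side","top"):
    im=capture(n);np.save(f"pics/{n}0.npy",im);cv2.imwrite(f"pics/{n}0.png",im[:,:,::-1])
    m=camera_model(n);print(n,m)
a=cv2.imread("pics/side0.png");b=cv2.imread("pics/top0.png")
cv2.imwrite("pics/both0.png",np.vstack([cv2.resize(b,(800,600))])) 
print(camera_model("wrist"))
E
```

```text
pics
{'t': np.float64(0.0), 'q': array([-1.216,  0.384,  0.044,  1.6  , -0.018,  1.161, -0.05 ]), 'qd': array([ 0.   , -0.001,  0.001, -0.001,  0.001,  0.001,  0.001]), 'tau': array([-0.0000e+00, -4.3347e+01,  1.0240e+00, -2.4952e+01,  1.1000e-02,
        1.1000e-02, -0.0000e+00]), 'position': array([0.284, 0.584, 0.209]), 'ee_rot': array([ 0.69 , -0.159,  0.159, -0.688]), 'force': array([ 0.982, -0.48 ,  0.352]), 'moment': array([-0.016, -0.027, -0.015]), 'opening': np.float64(0.085)}
side {'intrinsics': array([[489.75759322,   0.        , 245.96267563],
       [  0.        , 489.75759322, 193.16367397],
       [  0.        ,   0.        ,   1.        ]]), 'D': array([-0.21223124,  0.        ,  0.        ,  0.        ,  0.        ]), 'rvec': array([ 2.06615262, -0.30340383,  0.19374188]), 'tvec': array([-0.53397863,  0.29722082,  1.33355625])}
top {'intrinsics': array([[447.97370211,   0.        , 261.0698    ],
       [  0.        , 447.97370211, 178.7022094 ],
       [  0.        ,   0.        ,   1.        ]]), 'D': array([-0.10469341,  0.        ,  0.        ,  0.        ,  0.        ]), 'rvec': array([ 2.15460136, -2.12339813,  0.17184387]), 'tvec': array([-0.0641526 ,  0.57902259,  1.54522452])}
{'intrinsics': array([[324.44934937,   0.        , 261.16186915],
       [  0.        , 324.44934937, 191.80230856],
       [  0.        ,   0.        ,   1.        ]]), 'D': array([-0.00819298,  0.        ,  0.        ,  0.        ,  0.        ]), 'tool_from_camera': array([[-1.58558295e-03,  9.44274087e-01,  3.29156399e-01,
        -8.49041009e-02],
       [ 9.77199625e-04, -3.29155192e-01,  9.44275333e-01,
        -1.62866727e-01],
       [ 9.99998266e-01,  1.81887837e-03, -4.00841424e-04,
        -2.14704149e-04],
       [ 0.00000000e+00,  0.00000000e+00,  0.00000000e+00,
         1.00000000e+00]])}
```

View pics/both0.png

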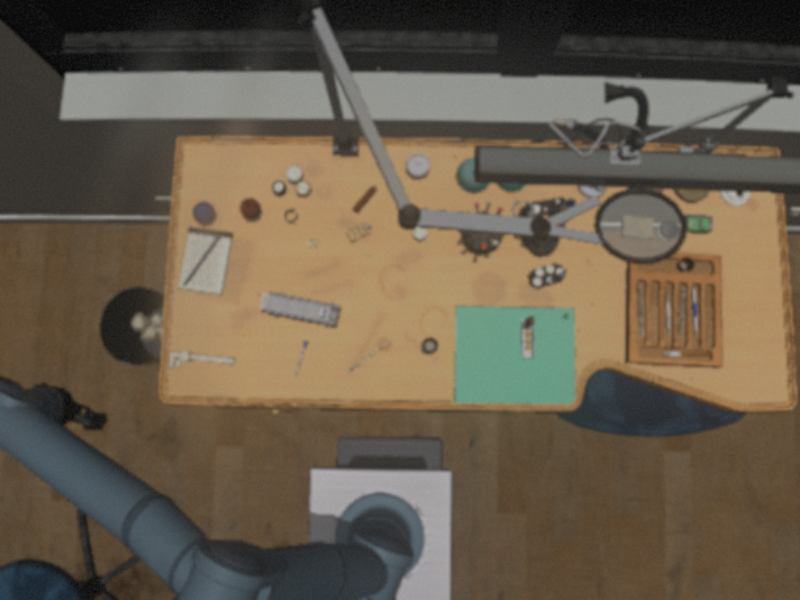

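View pics/side0.png

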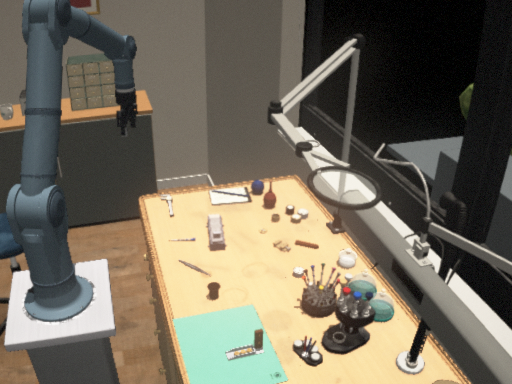

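The top view shows the box at about (300,309) and the scoop on the green mat at about (528,338), both in 800-scale pixels. The loupe is at (430,345) and the tweezers at (370,355). I'll crop in for detail and cast rays.

```bash
cat > h.py <<'E'
import numpy as np,cv2
from scipy.spatial.transform import Rotation as R
from plant import readout,capture,camera_model
def cam(n,s=None):
    m=camera_model(n);K=m["intrinsics"];D=m["D"]
    if n=="wrist":
        T=np.eye(4);T[:3,:3]=R.from_quat(s["ee_rot"]).as_matrix();T[:3,3]=s["position"]
        T=T@m["tool_from_camera"]; return K,D,T[:3,:3],T[:3,3]
    Rc=cv2.Rodrigues(m["rvec"])[0]; return K,D,Rc.T,-Rc.T@m["tvec"]
def ray(c,px,z):
    K,D,Rw,o=c
    u=cv2.undistortPoints(np.array(px,float).reshape(-1,1,2),K,D).reshape(-1,2)
    d=np.c_[u,np.ones(len(u))]@Rw.T
    return o+d*((z-o[2])/d[:,2])[:,None]
def proj(c,P):
    K,D,Rw,o=c
    return cv2.projectPoints(np.array(P,float).reshape(-1,3),cv2.Rodrigues(Rw.T)[0],-Rw.T@o,K,D)[0].reshape(-1,2)
E
python3 - <<'E'
from h import *
c=cam("top");k=0.64
names=dict(boxL=(262,303),boxR=(340,317),scoop=(528,338),loupe=(430,345),tweez=(370,355),gripmaybe=(529,322),mat0=(455,307),mat1=(575,403),tcp=(95,415))
for n,p in names.items(): print(n,ray(c,[(p[0]*k,p[1]*k)],0.02).round(3))
t=cv2.imread("pics/top0.png")
A=cv2.resize(t[180:232,155:230],None,fx=5.3,fy=5.3,interpolation=3);B=cv2.resize(t[180:232,265:340+0],None,fx=5.3,fy=5.3,interpolation=3)[:,:A.shape[1]]
B=cv2.resize(t[190:242,300:375],None,fx=5.3,fy=5.3,interpolation=3)
s=cv2.imread("pics/side0.png")
C=cv2.resize(s[205:257,175:250],None,fx=5.3,fy=5.3,interpolation=3);D=cv2.resize(s[320:372,215:290],None,fx=5.3,fy=5.3,interpolation=3)
cv2.imwrite("pics/crop1.png",np.vstack([np.hstack([A,B]),np.hstack([C,D])]))
E
```

```text
boxL [[0.524 0.28  0.02 ]]
boxR [[0.494 0.099 0.02 ]]
scoop [[ 0.452 -0.333  0.02 ]]
loupe [[ 0.433 -0.108  0.02 ]]
tweez [[0.408 0.028 0.02 ]]
gripmaybe [[ 0.489 -0.335  0.02 ]]
mat0 [[ 0.521 -0.165  0.02 ]]
mat1 [[ 0.305 -0.439  0.02 ]]
tcp [[0.258 0.659 0.02 ]]
```

View pics/crop1.png

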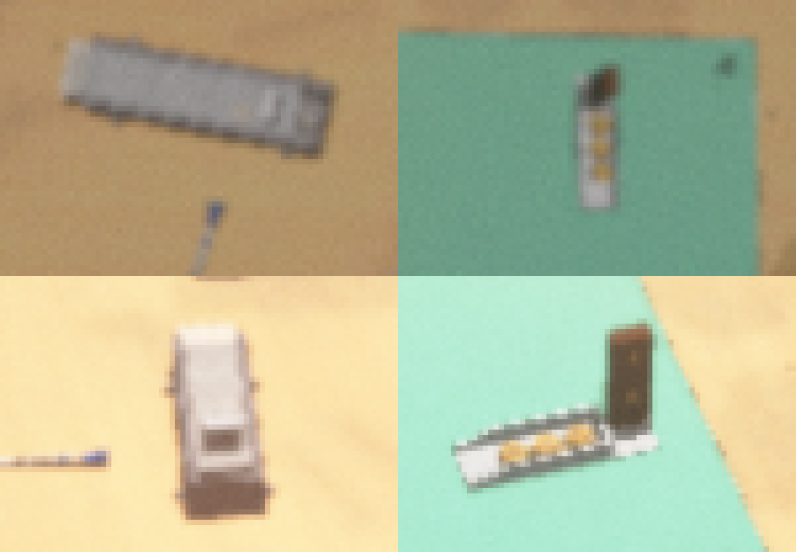

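```bash
cat >> h.py <<'E'
def goal(p,psi,tilt=0.,s=None):
    """tool pointing down, tool z at heading psi (world), then tilt about tool z; prints shift in current tool axes and turn"""
    s=s or readout.get_state()
    R0=R.from_quat(s["ee_rot"]).as_matrix()
    z=np.array([np.cos(psi),np.sin(psi),0]);y=np.array([0,0,-1.]);x=np.cross(y,z)
    R1=np.c_[x,y,z]@R.from_rotvec([0,0,tilt]).as_matrix()
    d=np.array(p)-s["position"]
    print("world d",d.round(4)," in present tool",(R0.T@d).round(4)," in final tool",(R1.T@d).round(4)," turn",R.from_matrix(R0.T@R1).as_rotvec().round(4))
E
python3 - <<'E'
from h import *
s=readout.get_state();print(R.from_quat(s["ee_rot"]).as_matrix().round(3))
c=cam("top")
# box corner pix from crop: crop->full /5.3 + (155,180)
P=np.array([(62,98),(75,38),(335,85),(322,158),(270,103),(243,112)])/5.3+[155,180]
for p,z in zip(P,[.024,.024,.028,.028,.045,.006]): print(ray(c,[p],z).round(3))
P=np.array([(598,205),(600,125),(600,172),(606,75),(596,95)])-[398,0];P=P/5.3+[300,190]
print(ray(c,P,.01).round(3));print(ray(c,P[3:4],.07).round(3))
c=cam("side")
P=(np.array([(222,437),(630,330),(475,470),(630,445),(512,455),(580,435)])-[[0,276]]-[[0,0],[398,0],[398,0],[398,0],[398,0],[398,0]])/5.3+[[175,205]]+[[0,0]]+np.array([[0,0]]+[[40,115]]*5)
for p,z in zip(P,[.045,.07,.004,.004,.011,.011]): print(ray(c,[p],z).round(3))
goal([0.50,0.125,.2],np.arctan2(.18,.03))
E
```

```text
[[ 0.899 -0.001  0.437]
 [-0.437 -0.002  0.899]
 [ 0.    -1.    -0.002]]
[[0.506 0.282 0.024]]
[[0.548 0.275 0.024]]
[[0.518 0.097 0.028]]
[[0.468 0.104 0.028]]
[[0.503 0.138 0.045]]
[[0.501 0.161 0.006]]
[[ 0.408 -0.333  0.01 ]
 [ 0.462 -0.335  0.01 ]
 [ 0.431 -0.335  0.01 ]
 [ 0.497 -0.34   0.01 ]
 [ 0.483 -0.333  0.01 ]]
[[ 0.49  -0.329  0.07 ]]
[[0.5   0.122 0.045]]
[[ 0.488 -0.333  0.07 ]]
[[ 0.413 -0.337  0.004]]
[[ 0.486 -0.342  0.004]]
[[ 0.43  -0.339  0.011]]
[[ 0.464 -0.336  0.011]]
world d [ 0.216  -0.4586 -0.0091]  in present tool [ 0.3949  0.0099 -0.3179]  in final tool [ 0.2885  0.0091 -0.4169]  turn [ 2.400e-03 -2.876e-01 -2.000e-04]
```

>>> play_rows(jaw=[-1,-1,-1,-1,-1,-1,-1,-1,-1,-1], delta_pos=[[0,0,0],[0,0,0],[0.027,0,-0.036],[0.027,0,-0.036],[0.027,0,-0.036],[0.027,0,-0.036],[0.027,0,-0.036],[0.027,0,-0.036],[0.027,0,-0.036],[0.027,0,-0.036]], turn=[[0,-0.14,0],[0,-0.14,0],[0,0,0],[0,0,0],[0,0,0],[0,0,0],[0,0,0],[0,0,0],[0,0,0],[0,0,0]])

```text
t: 1.1
position: [0.4478, 0.2617, 0.21]
ee_rot: [0.705, -0.061, 0.061, -0.704]
force: [0.4, -0.1, -0.3]
opening: 0.0856
```

>>> play_rows(jaw=[-1,-1,-1,-1], delta_pos=[[0.027,0,-0.036],[0.027,0,-0.036],[0.015,0,-0.016],[0,0,0]], turn=[[0,0,0],[0,0,0],[0,0,0],[0,0,0]])

```text
t: 1.5
position: [0.5022, 0.1598, 0.2101]
ee_rot: [0.705, -0.064, 0.064, -0.703]
force: [0.4, 0.0, 0.2]
opening: 0.0852
```

Run:
```python
from h import *
s=readout.get_state();im=capture("wrist");np.savez("pics/w1.npz",im=im,p=s["position"],r=s["ee_rot"]);cv2.imwrite("pics/w1.png",im[:,:,::-1])
print(s["t"],s["position"].round(4),R.from_quat(s["ee_rot"]).as_matrix().round(3))
```

```text
1.5 [0.5022 0.1598 0.2101] [[ 0.984  0.     0.181]
 [-0.181 -0.002  0.984]
 [ 0.001 -1.    -0.002]]
```

View pics/w1.png

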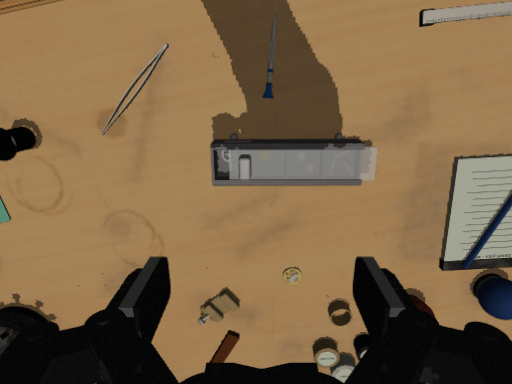

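The wrist view shows the box at columns 212-375 and rows 140-185. The pull is at about (245,166) and the lid overhangs on the right, which is the +y end. I'll enlarge it.

Run:
```python
from h import *
f=np.load("pics/w1.npz");im=f["im"];s=dict(position=f["p"],ee_rot=f["r"])
a=cv2.resize(im[132:192,205:381],None,fx=4.5,fy=4.5,interpolation=cv2.INTER_CUBIC);a=np.clip(a*1.3,0,255).astype('uint8')
cv2.imwrite("pics/w1c.png",a[:,:,::-1])
c=cam("wrist",s)
for n,p,z in [("L0",(212,144),.028),("L1",(212,185),.028),("R1",(361,185),.028),("R0",(366,146),.028),("pulltop",(245,168),.047)]: print(n,ray(c,[p],z).round(4))
```

```text
L0 [[0.474  0.1106 0.028 ]]
L1 [[0.5191 0.1    0.028 ]]
R1 [[0.5487 0.2639 0.028 ]]
R0 [[0.5056 0.2727 0.028 ]]
pulltop [[0.5016 0.1421 0.047 ]]
```

View pics/w1c.png

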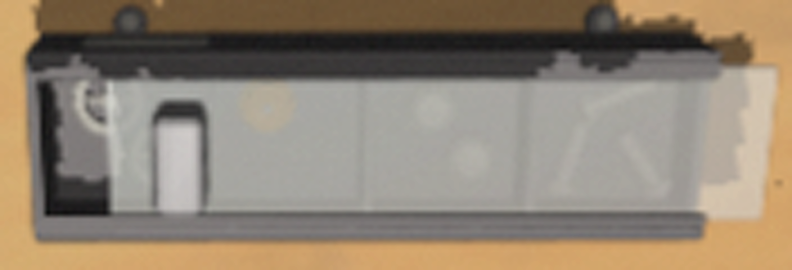

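The wheels are in cell a, the barrel is in **cell b** at crop (265,105), and the crowns are in cell c. The lid is already ajar by about 18 mm. I'll take the pull now.

>>> play_rows(jaw=[-0.3,-0.3,-0.3,-0.3,-0.3,1,1,1,1], delta_pos=[[0.0025,0.03,-0.0175],[0,0.045,0],[0,0.045,0],[0,0.04,0],[0,0.0175,0],[0,0,0],[0,0,0],[0,0,0],[0,0,0]], turn=[[0,0,0],[0,0,0],[0,0,0],[0,0,0],[0,0,0],[0,0,0],[0,0,0],[0,0,0],[0,0,0]], squeeze=40)

```text
t: 2.45
position: [0.5014, 0.1485, 0.0346]
ee_rot: [-0.704, 0.06, -0.062, 0.705]
force: [0.8, -0.6, 0.3]
opening: 0.0002
```

Run:
```python
from h import *
s=readout.get_state();im=capture("wrist");cv2.imwrite("pics/w2.png",im[:,:,::-1])
print(s["t"],s["position"].round(4),s["force"].round(2),s["opening"])
```

```text
2.45 [0.5014 0.1485 0.0346] [ 0.78 -0.6   0.35] 0.00018682526848742804
```

View pics/w2.png

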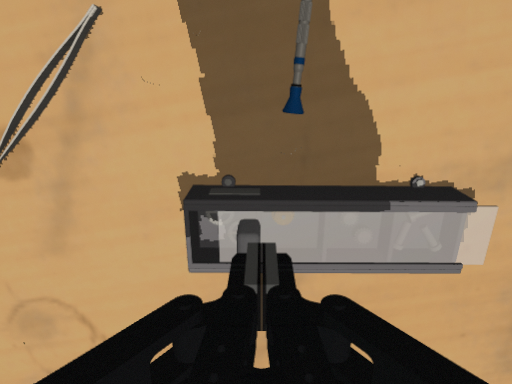

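Run:
```python
from h import *
s=readout.get_state();c=cam("wrist",s)
Rt=R.from_quat(s["ee_rot"]).as_matrix();f=lambda q:proj(c,s["position"]+Rt@np.array(q))[0].round(1)
print("tcp px",f([0,0,0]),"near edge tip",f([-.011,0,0]),"near edge 30 back",f([-.011,-.03,0]),"far tip",f([.011,0,0]))
for z in (.025,.047): print(z,ray(c,[(236,218),(260,218),(236,237),(189,273),(462,273),(186,187)],z if z<.03 else .047).round(4))
im=cv2.imread("pics/w2.png");cv2.imwrite("pics/w2c.png",cv2.resize(im[180:300,180:320],None,fx=5,fy=5,interpolation=cv2.INTER_CUBIC))
```

```text
tcp px [261.6 239.4] near edge tip [261.7 221.5] near edge 30 back [261.7 248.4] far tip [261.6 256.7]
0.025 [[0.4899 0.1352 0.025 ]
 [0.4923 0.1489 0.025 ]
 [0.5019 0.1328 0.025 ]
 [0.5213 0.0994 0.025 ]
 [0.5503 0.2658 0.025 ]
 [0.4666 0.1114 0.025 ]]
0.047 [[0.4806 0.1387 0.047 ]
 [0.4827 0.1507 0.047 ]
 [0.4911 0.1366 0.047 ]
 [0.508  0.1075 0.047 ]
 [0.5332 0.2526 0.047 ]
 [0.4603 0.1179 0.047 ]]
```

View pics/w2c.png

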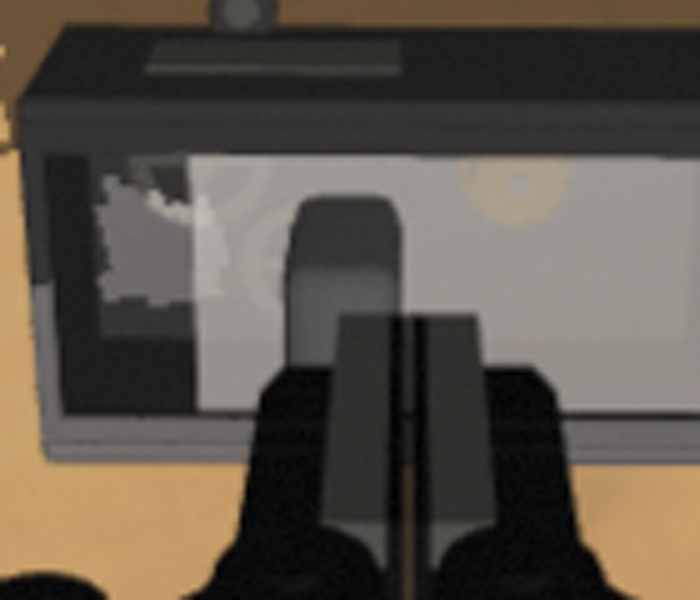

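The closed fingers sit partly over the pull, and it was missed. They are about 7 mm too far in +y and probably above its top. I'll reopen above it, recentre and go slightly lower.

>>> play_rows(jaw=[0.2,0.2,0.2,0.2,0.2,1,1,1,1], delta_pos=[[0,-0.025,0],[0.001,0,-0.007],[0,0,0],[0,0.025,0],[0,0.004,0],[0,0,0],[0,0,0],[0,0,0],[0,0,0]], turn=[[0,0,0],[0,0,0],[0,0,0],[0,0,0],[0,0,0],[0,0,0],[0,0,0],[0,0,0],[0,0,0]])

```text
t: 3.4
position: [0.5003, 0.1406, 0.0295]
ee_rot: [-0.704, 0.061, -0.061, 0.705]
force: [-0.2, 0.6, 0.3]
opening: -0.0
```

>>> play_rows(jaw=[0.2,0.2,0.2,0.2,0.2,0.2,0.2], delta_pos=[[0,-0.025,0],[0.0,0,0],[0,0,0],[0,0.025,0],[0,0.003,0],[0,0.003,0],[0,0,0]], turn=[[0,0,0],[0,0,0],[0,0,0],[0,0,0],[0,0,0],[0,0,0],[0,0,0]])

```text
t: 4.1
position: [0.4993, 0.1401, 0.0224]
ee_rot: [0.705, -0.061, 0.061, -0.704]
force: [-0.6, -0.2, -0.2]
opening: 0.0342
```

Run:
```python
from h import *
s=readout.get_state();im=capture("wrist");print(s["position"].round(4),s["force"].round(2),s["opening"])
si=capture("side");cv2.imwrite("pics/s3f.png",si[:,:,::-1])
a=cv2.resize(im[150:330,160:360],None,fx=2.6,fy=2.6,interpolation=2);b=cv2.resize(si[190:270,170:260],None,fx=3,fy=5.85,interpolation=2)
cv2.imwrite("pics/w3.png",np.hstack([a,b])[:,:,::-1]); print(a.shape,b.shape)
```

```text
[0.4993 0.1401 0.0224] [-0.62 -0.24 -0.24] 0.034199859785295474
(468, 520, 3) (468, 270, 3)
```

View pics/w3.png

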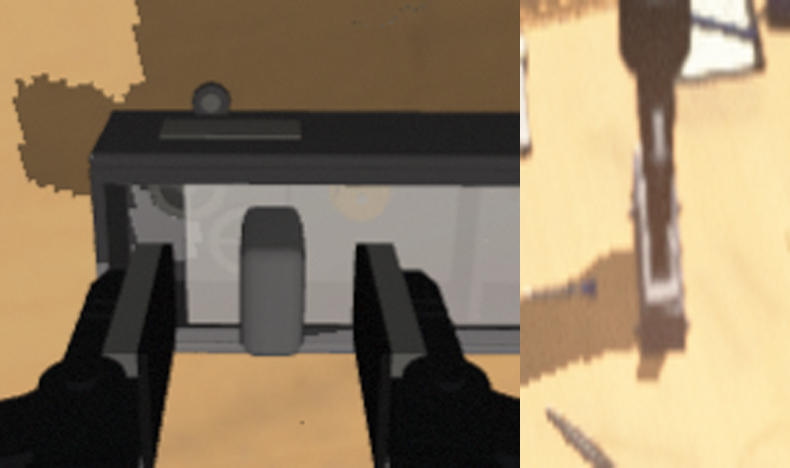

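The fingers now straddle the pull, which is centred between pads at crop columns 150 and 370. The tips are only just below its top, so I'll go a few mm lower and close.

>>> play_rows(jaw=[0.2,1,1,1,1], delta_pos=[[0,0.003,0],[0,0,0],[0,0,0],[0,0,0],[0,0,0]], turn=[[0,0,0],[0,0,0],[0,0,0],[0,0,0],[0,0,0]])

```text
t: 4.7
position: [0.4998, 0.1405, 0.0201]
ee_rot: [-0.704, 0.061, -0.061, 0.705]
force: [-0.4, 0.5, 1.8]
opening: 0.0104
```

Gripped, with an opening of 10 mm. I'll slide along +z (the box's +y).

>>> play_rows(jaw=[1,1,1,1,1,1,1], delta_pos=[[0,0,0.006],[0,0,0.014],[0,0,0.016],[0,0,0.016],[0,0,0.016],[0,0,0.016],[0,0,0.012]], turn=[[0,0,0],[0,0,0],[0,0,0],[0,0,0],[0,0,0],[0,0,0],[0,0,0]])

```text
t: 5.4
position: [0.5173, 0.2375, 0.0201]
ee_rot: [-0.704, 0.06, -0.061, 0.705]
force: [1.1, -1.1, 3.1]
opening: 0.0099
```

>>> play_rows(jaw=[1,1,1,1,1], delta_pos=[[0,0,0.004],[0,0,0.003],[0,0,0.003],[0,0,0.003],[0,0,0.0]], turn=[[0,0,0],[0,0,0],[0,0,0],[0,0,0],[0,0,0]])

```text
t: 5.9
position: [0.5189, 0.2466, 0.0201]
ee_rot: [0.705, -0.061, 0.062, -0.704]
force: [0.7, -2.5, 4.2]
opening: 0.0103
```

>>> play_rows(jaw=[1,1,1], delta_pos=[[0,0,0.003],[0,0,0.003],[0,0,0.0]], turn=[[0,0,0],[0,0,0],[0,0,0]])

```text
t: 6.2
position: [0.5188, 0.2466, 0.02]
ee_rot: [0.707, -0.064, 0.061, -0.701]
force: [-1.5, -10.3, 11.0]
opening: 0.0108
```

The lid is at its stop: 10 N and no further travel. Relax, open, rise and look.

>>> play_rows(jaw=[1,0,0,-0.2,-0.2,-1,-1,-1,-1], delta_pos=[[0,0,-0.006],[0,0,0],[0,0,0],[0,-0.04,0],[0,-0.04,0],[0,-0.04,-0.02],[0,-0.02,-0.04],[0,0,-0.025],[0,0,0]], turn=[[0,0,0],[0,0,0],[0,0,0],[0,0,0],[0,0,0],[0,0,0],[0,0,0],[0,0,0],[0,0,0]])

```text
t: 7.1
position: [0.5031, 0.1599, 0.1601]
ee_rot: [0.705, -0.063, 0.063, -0.704]
force: [-1.0, -0.5, 0.5]
opening: 0.0852
```

Run:
```python
from h import *
s=readout.get_state();im=capture("wrist");np.savez("pics/w4.npz",im=im,p=s["position"],r=s["ee_rot"]);cv2.imwrite("pics/w4.png",im[:,:,::-1])
print(s["t"],s["position"].round(4),R.from_quat(s["ee_rot"]).as_matrix().round(3))
```

```text
7.1 [0.5031 0.1599 0.1601] [[ 0.984 -0.001  0.177]
 [-0.177 -0.001  0.984]
 [-0.001 -1.    -0.001]]
```

View pics/w4.png

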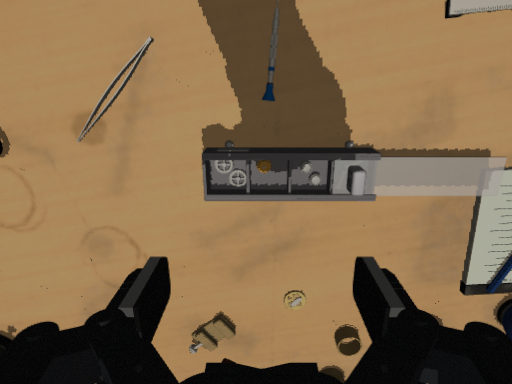

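The lid is fully open and three cells are bare. The wheels are in cell a, the barrel is at (265,166) in cell b and the crowns are in cell c. I'll measure the box and plan the move to the scoop.

Run:
```python
from h import *
f=np.load("pics/w4.npz");im=f["im"];s=dict(position=f["p"],ee_rot=f["r"]);c=cam("wrist",s)
hsv=cv2.cvtColor(im[150:205,200:380],cv2.COLOR_RGB2HSV)
m=cv2.inRange(hsv,(10,110,60),(30,255,255));m=m[10:45,5:140];ys,xs=np.nonzero(m);print("barrel px",xs.mean()+205,ys.mean()+160,len(xs))
print(ray(c,[(xs.mean()+205,ys.mean()+160)],.01).round(4))
g=cv2.cvtColor(im,cv2.COLOR_RGB2GRAY)
print("col188",g[188,198:385].tolist());print("c268",g[140:206,282].tolist())
for p in [(205,200),(375,200),(205,151),(375,151)]: print(p,ray(c,[p],.028).round(4))
print("div tops",ray(c,[(247.5,194),(290,194),(330,194)],.021).round(4))
goal([.488,-.337,.20],np.pi/2)
```

```text
barrel px 263.64084507042253 165.74647887323943 142
[[0.5    0.1624 0.01  ]]
col188 [143, 143, 142, 143, 143, 130, 98, 96, 80, 24, 24, 25, 29, 40, 44, 44, 43, 44, 43, 43, 43, 42, 44, 43, 45, 44, 44, 43, 45, 43, 43, 43, 44, 44, 44, 45, 44, 45, 43, 44, 45, 45, 45, 45, 44, 45, 45, 44, 67, 98, 96, 79, 33, 44, 45, 44, 43, 44, 44, 44, 43, 43, 44, 44, 44, 45, 45, 44, 45, 44, 45, 44, 44, 45, 45, 43, 44, 44, 43, 45, 44, 45, 45, 44, 45, 43, 44, 44, 37, 24, 64, 98, 85, 52, 44, 45, 45, 44, 45, 45, 45, 44, 45, 45, 45, 44, 44, 44, 43, 46, 46, 45, 44, 45, 45, 43, 45, 46, 44, 45, 45, 44, 46, 45, 44, 47, 45, 41, 31, 20, 19, 43, 80, 87, 95, 130, 132, 132, 133, 134, 137, 138, 137, 135, 132, 133, 132, 132, 108, 32, 35, 39, 36, 65, 103, 130, 144, 150, 150, 152, 152, 150, 149, 148, 145, 130, 122, 128, 125, 124, 124, 124, 124, 127, 131, 134, 147, 160, 160, 159, 158, 159, 159, 157, 158, 157, 157]
c268 [73, 71, 72, 73, 72, 73, 72, 46, 24, 24, 24, 25, 24, 38, 46, 46, 46, 45, 46, 45, 46, 45, 46, 45, 46, 47, 47, 47, 47, 47, 45, 84, 96, 96, 96, 94, 97, 96, 95, 95, 95, 96, 95, 95, 65, 44, 46, 45, 45, 38, 27, 24, 24, 21, 45, 85, 94, 95, 101, 95, 91, 123, 134, 135, 134, 136]
(205, 200) [[0.5191 0.1011 0.028 ]]
(375, 200) [[0.548  0.2637 0.028 ]]
(205, 151) [[0.4721 0.1123 0.028 ]]
(375, 151) [[0.4995 0.2667 0.028 ]]
div tops [[0.5227 0.1422 0.021 ]
 [0.53   0.1835 0.021 ]
 [0.5369 0.2224 0.021 ]]
world d [-0.0148 -0.4997  0.0404]  in present tool [ 0.0725 -0.0405 -0.4946]  in final tool [-0.0148 -0.0404 -0.4997]  turn [ 0.     -0.1754 -0.0015]
```

>>> play_rows(jaw=[-1,-1,-1,-1,-1,-1,-1,-1,-1,-1], delta_pos=[[0,-0.02,0],[0,-0.02,0],[-0.006,0,-0.045],[-0.006,0,-0.045],[-0.006,0,-0.045],[-0.006,0,-0.045],[-0.006,0,-0.045],[-0.006,0,-0.045],[-0.006,0,-0.045],[-0.006,0,-0.045]], turn=[[0,-0.088,0],[0,-0.088,0],[0,0,0],[0,0,0],[0,0,0],[0,0,0],[0,0,0],[0,0,0],[0,0,0],[0,0,0]])

```text
t: 8.15
position: [0.4573, -0.1954, 0.1992]
ee_rot: [-0.707, -0.002, 0.003, 0.707]
force: [0.8, -0.2, -0.0]
opening: 0.0855
```

>>> play_rows(jaw=[-1,-1,-1,-1,-1], delta_pos=[[-0.006,0,-0.045],[-0.006,0,-0.045],[-0.003,0,-0.03],[0,0,-0.015],[0,0,0]], turn=[[0,0,0],[0,0,0],[0,0,0],[0,0,0],[0,0,0]])

```text
t: 8.65
position: [0.4425, -0.3323, 0.199]
ee_rot: [0.707, -0.0, -0.001, -0.707]
force: [0.3, 0.1, -1.1]
opening: 0.0855
```

Run:
```python
from h import *
s=readout.get_state();im=capture("wrist");np.savez("pics/w5.npz",im=im,p=s["position"],r=s["ee_rot"]);cv2.imwrite("pics/w5.png",im[:,:,::-1])
print(s["t"],s["position"].round(4),R.from_quat(s["ee_rot"]).as_matrix().round(3))
```

```text
8.65 [ 0.4425 -0.3323  0.199 ] [[ 1.    -0.002 -0.001]
 [ 0.001 -0.001  1.   ]
 [-0.002 -1.    -0.001]]
```

View pics/w5.png

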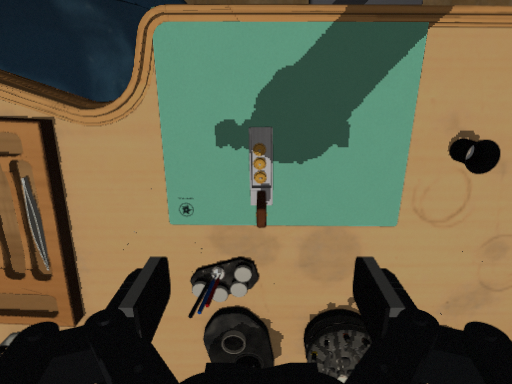

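The scoop lip is at about (261,127), with three barrels at (260,149), (260,163) and (261,178). The wooden grip spans (262,191) to (262,227).

Run:
```python
from h import *
f=np.load("pics/w5.npz");im=f["im"];s=dict(position=f["p"],ee_rot=f["r"]);c=cam("wrist",s)
hsv=cv2.cvtColor(im,cv2.COLOR_RGB2HSV)
for r in (129,135,200,203,212,220,225): print(r,im[r,244:282].tolist() if r in() else "".join("%4d"%v for v in hsv[r,244:282,0])," V","".join("%4d"%v for v in hsv[r,244:282,2]))
print("rows V c262",hsv[120:236,262,2].tolist())
print("lip",ray(c,[(261,127.5)],.004).round(4),"rear",ray(c,[(251,206),(272,206)],.004).round(4),"grip far top",ray(c,[(262,227)],.07).round(4))
b=ray(c,[(260,149),(261,178)],.011);print("barrels",b.round(4))
```

```text
129   75  76  77  77  75  10  20  30  15   0  10  15  15   0  30  20  20  15   0  15  10   0  15   0  30   0  10  15  65  76  75  77  76  77  77  77  76  76  V   77  75  74  76  77  80  78  77  79  77  77  80  79  78  77  79  80  79  79  78  79  81  83  81  79  80  76  75  84  75  76  75  75  75  75  75  77  75
135   76  76  77  76  76  70  10   0   0   0   0  15  15 170  15  10 150   0  15   0  15   0   0  15  15  10   0   0  69  76  77  78  76  77  77  76  77  77  V   75  75  75  77  71  70  77  73  78  76  78  79  80  78  78  80  80  78  78  77  78  81  81  80  80  82  74  66  80  75  76  75  73  76  75  75  74  75
200   76  76  77  76  76  76  75  15   8   8   8  15   8   8   9   9   8   8  18   7  12   8  10   0   0  15  15  12  72  76  77  76  76  76  77  76  76  77  V  149 149 148 149 147 149 150 159 160 160 158 157 132  19  20  19  22  24  21  24  22  33  63  81  80 117 162 156 149 148 147 149 149 149 148 149 147 147
203   77  76  76  76  76  76  75  10   0   8   8  11  16   9  13   9   8  11   8  16   2  14   9  10   8  12   8  10  72  77  77  76  76  76  76  76  77  76  V  
[... 1097 characters left out ...]
 c262 [75, 76, 76, 77, 75, 75, 69, 72, 77, 79, 77, 78, 78, 79, 79, 78, 78, 78, 79, 79, 79, 78, 79, 76, 78, 65, 78, 83, 86, 82, 81, 84, 80, 82, 89, 149, 165, 115, 95, 71, 134, 155, 162, 169, 172, 170, 164, 160, 160, 165, 116, 94, 110, 86, 140, 163, 169, 140, 124, 159, 167, 153, 158, 112, 79, 59, 45, 41, 73, 77, 50, 24, 20, 20, 22, 22, 23, 23, 21, 22, 21, 23, 22, 18, 23, 21, 19, 20, 32, 56, 67, 75, 77, 75, 76, 77, 76, 78, 78, 78, 80, 81, 81, 79, 77, 73, 71, 102, 153, 168, 166, 164, 166, 166, 163, 162]
lip [[ 0.4074 -0.3332  0.004 ]] rear [[ 0.4996 -0.3448  0.004 ]
 [ 0.4995 -0.3199  0.004 ]] grip far top [[ 0.4958 -0.3318  0.07  ]]
barrels [[ 0.4297 -0.3343  0.011 ]
 [ 0.4629 -0.3331  0.011 ]]
```

>>> play_rows(jaw=[-0.2,-0.2,-0.2,-0.2,-0.2,-0.2,-0.2], delta_pos=[[0.022,0,0],[0.023,0,0],[0,0.045,0],[0,0.045,0],[0,0.045,0],[0,0.034,0],[0,0.01,0]], turn=[[0,0,0],[0,0,0],[0,0,0],[0,0,0],[0,0,0],[0,0,0],[0,0,0]])

```text
t: 9.4
position: [0.4854, -0.3248, 0.0158]
ee_rot: [-0.705, 0.0, 0.006, 0.71]
force: [-0.7, 1.3, -0.0]
opening: 0.0516
```

Run:
```python
from h import *
s=readout.get_state();im=capture("wrist");np.savez("pics/w6.npz",im=im,p=s["position"],r=s["ee_rot"]);cv2.imwrite("pics/w6.png",im[:,:,::-1])
print(s["t"],s["position"].round(4),s["force"].round(2),s["opening"].round(4),R.from_quat(s["ee_rot"]).as_matrix().round(3))
c=cam("wrist",s)
hsv=cv2.cvtColor(im,cv2.COLOR_RGB2HSV)
m=cv2.inRange(hsv,(5,100,40),(14,255,130));m[:, :200]=0;m[:,330:]=0
n,l,st,ce=cv2.connectedComponentsWithStats(m);i=np.argsort(-st[1:,4])[:4]+1;print(st[i],ce[i].round(1))
g=[.4875,-.3325];print("expected grip top corners",proj(c,[[g[0]+a,g[1]+b,.07] for a in(-.0105,.0105) for b in(-.005,.005)]).round(1))
```

```text
Traceback (most recent call last):
AttributeError: 'float' object has no attribute 'round'
```

Run:
```python
from h import *
s=readout.get_state();im=capture("wrist");np.savez("pics/w6.npz",im=im,p=s["position"],r=s["ee_rot"]);cv2.imwrite("pics/w6.png",im[:,:,::-1])
print(s["t"],s["position"].round(4),s["force"].round(2),s["qd"].round(3),R.from_quat(s["ee_rot"]).as_matrix().round(3))
c=cam("wrist",s)
hsv=cv2.cvtColor(im,cv2.COLOR_RGB2HSV)
m=cv2.inRange(hsv,(5,100,40),(14,255,130));m[:, :200]=0;m[:,330:]=0
n,l,st,ce=cv2.connectedComponentsWithStats(m);i=np.argsort(-st[1:,4])[:4]+1;print(st[i],ce[i].round(1))
g=[.4875,-.3325];print("expected grip top corners",proj(c,[[g[0]+a,g[1]+b,.07] for a in(-.0105,.0105) for b in(-.005,.005)]).round(1))
print(readout.get_state()["position"].round(4))
```

```text
9.45 [ 0.4857 -0.3259  0.0165] [-0.55  0.17 -0.  ] [-0.007 -0.054  0.044 -0.037  0.024  0.04  -0.016] [[ 1.    -0.007 -0.007]
 [ 0.007  0.006  1.   ]
 [-0.007 -1.     0.006]]
[[234 280  24  41 826]
 [234 292   1   1   1]
 [234 294   1   1   1]
 [325 329   1   1   1]] [[246.2 299.7]
 [234.  292. ]
 [234.  294. ]
 [325.  329. ]]
expected grip top corners [[233.3 282. ]
 [258.6 282.1]
 [234.2 325.1]
 [258.2 325.2]]
[ 0.4871 -0.3277  0.0189]
```

The arm was still settling, and the grip matches its predicted pixels. I'll settle and close.

>>> play_rows(jaw=[-0.2,-0.2,-0.2,1,1,1,1,1], delta_pos=[[0,0,0],[0,0,0],[0,0,0],[0,0,0],[0,0,0],[0,0,0],[0,0,0],[0,0,0]], turn=[[0,0,0],[0,0,0],[0,0,0],[0,0,0],[0,0,0],[0,0,0],[0,0,0],[0,0,0]], squeeze=70)

```text
t: 10.3
position: [0.4876, -0.3312, 0.0212]
ee_rot: [0.707, 0.001, -0.001, -0.707]
force: [-0.0, -0.1, 2.6]
opening: 0.0089
```

>>> play_rows(jaw=[1,1,1,1,1,1,1], delta_pos=[[0,-0.005,0],[0,-0.015,0],[0,-0.02,0],[0,-0.02,0],[0,-0.015,0],[0,-0.005,0],[0,0,0]], turn=[[0,0,0],[0,0,0],[0,0,0],[0,0,0],[0,0,0],[0,0,0],[0,0,0]])

```text
t: 11.0
position: [0.4881, -0.3313, 0.102]
ee_rot: [0.707, 0.002, -0.0, -0.707]
force: [0.0, -0.1, -0.7]
opening: 0.0088
```

Run:
```python
from h import *
s=readout.get_state();im=capture("wrist");np.savez("pics/w7.npz",im=im,p=s["position"],r=s["ee_rot"]);cv2.imwrite("pics/w7.png",im[:,:,::-1])
print(s["t"],s["position"].round(4),s["force"].round(2),s["opening"],s["ee_rot"].round(3))
cv2.imwrite("pics/w7c.png",cv2.resize(im[90:340,160:360],None,fx=2.4,fy=2.4,interpolation=2)[:,:,::-1])
c=cam("wrist",s);Rt=R.from_quat(s["ee_rot"]).as_matrix()
# expected scoop: underside at TCP -0.0192 if lifted rigidly (TCP .0212, underside .002)
T=lambda q:s["position"]+np.array(q)
pts=[T([-.0805,y,z]) for y in(-.013,.013) for z in(-.0192,-.0172)]
print("expected lip corners",proj(c,pts).round(1))
```

```text
11.0 [ 0.4881 -0.3313  0.102 ] [ 0.01 -0.1  -0.74] 0.008807299268897747 [ 0.707  0.002 -0.    -0.707]
expected lip corners [[238.1  87.7]
 [237.8  87.8]
 [286.7  88. ]
 [287.   88.1]]
```

View pics/w7c.png

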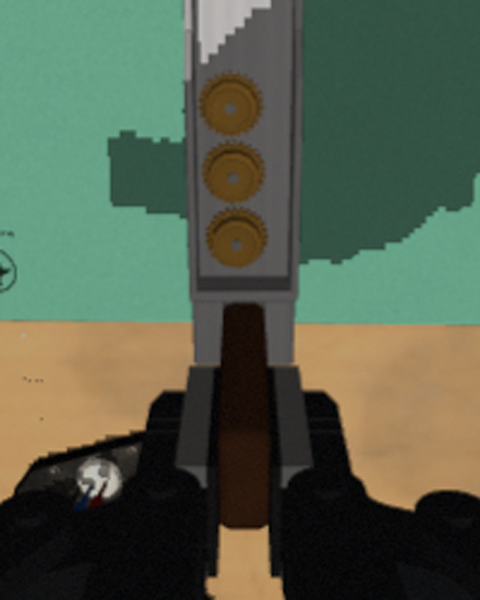

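The grasp is sound and the three barrels are in line. I'll turn to the box's heading and carry the scoop level at about 0.3 m/s.

>>> play_rows(jaw=[1,1,1,1,1,1,1,1,1,1], delta_pos=[[0,0,0],[0,0,0],[0,0,0.005],[0,0,0.015],[0.001,0,0.025],[0.001,0,0.033],[0.001,0,0.036],[0.001,0,0.036],[0.001,0,0.036],[0.001,0,0.036]], turn=[[0,0.025,0],[0,0.05,0],[0,0.06,0],[0,0.04,0],[0,0,0],[0,0,0],[0,0,0],[0,0,0],[0,0,0],[0,0,0]])

```text
t: 12.05
position: [0.5294, -0.1116, 0.0998]
ee_rot: [0.705, -0.062, 0.06, -0.704]
force: [0.8, -0.2, -1.4]
opening: 0.0089
```

>>> play_rows(jaw=[1,1,1,1,1,1,1,1,1,1], delta_pos=[[0.001,0,0.036],[0.001,0,0.036],[0.001,0,0.036],[0.001,0,0.036],[0.001,0,0.036],[0.001,0,0.036],[0.002,0,0.03],[0.002,0,0.016],[0.001,0,0.007],[0,0,0]], turn=[[0,0,0],[0,0,0],[0,0,0],[0,0,0],[0,0,0],[0,0,0],[0,0,0],[0,0,0],[0,0,0],[0,0,0]])

```text
t: 13.05
position: [0.5868, 0.1497, 0.1002]
ee_rot: [0.705, -0.061, 0.06, -0.704]
force: [-0.1, 0.2, -0.5]
opening: 0.0089
```

>>> play_rows(jaw=[1,1,1], delta_pos=[[0,0,0],[0,0,0],[0,0,0]], turn=[[0,0,0],[0,0,0],[0,0,0]])

```text
t: 13.35
position: [0.587, 0.1479, 0.101]
ee_rot: [0.705, -0.062, 0.062, -0.704]
force: [0.0, 0.2, -1.0]
opening: 0.0087
```

```bash
cat >> h.py <<'E'
from scipy import ndimage
def brass(im,roi):
    r0,r1,c0,c1=roi;hsv=cv2.cvtColor(im,cv2.COLOR_RGB2HSV)[r0:r1,c0:c1]
    m=cv2.inRange(hsv,(12,110,60),(30,255,255));n,l,st,ce=cv2.connectedComponentsWithStats(m)
    return [(int(st[i,4]),(ce[i]+[c0,r0]).round(1).tolist()) for i in range(1,n) if st[i,4]>25]
E
python3 - <<'E'
from h import *
s=readout.get_state();im=capture("wrist");np.savez("pics/w8.npz",im=im,p=s["position"],r=s["ee_rot"]);cv2.imwrite("pics/w8.png",im[:,:,::-1])
print(s["t"],s["position"].round(4),s["opening"],R.from_quat(s["ee_rot"]).as_matrix().round(3))
print("brass",brass(im,(0,215,230,295)))
f=np.load("pics/w7.npz");print("w7 brass",brass(f["im"],(80,215,230,295)))
g=cv2.cvtColor(f["im"],cv2.COLOR_RGB2HSV);print("w7 sat col 262 rows75-110",g[75:110,262,1].tolist())
print("row 130 sat",g[130,228:296,1].tolist())
L=np.array([.5114,.1655]);psi=1.393
for th,z in [(0,.085),(0,.045),(10,.036),(20,.033),(45,.03)]:
    t=np.deg2rad(th);zz=np.array([np.cos(psi),np.sin(psi),0]);y=np.array([0,0,-1.]);x=np.cross(y,zz)
    R1=np.c_[x,y,zz]@R.from_rotvec([0,0,-t]).as_matrix()
    P=np.r_[L,z]-R1@np.array([-.0805,.0172,-.0013]);print(th,P.round(4));goal(P,psi,-t)
E
```

```text
13.35 [0.587  0.1479 0.101 ] 0.008742072315589208 [[ 0.985 -0.     0.174]
 [-0.174 -0.001  0.985]
 [-0.    -1.    -0.001]]
brass [(3051, [262.0, 23.0]), (291, [260.7, 75.8]), (662, [233.0, 170.2]), (503, [260.7, 132.8]), (901, [289.7, 168.7]), (461, [261.2, 161.2]), (429, [261.4, 188.3])]
w7 brass [(493, [255.6, 133.2]), (463, [256.8, 161.6]), (433, [258.2, 188.8])]
w7 sat col 262 rows75-110 [98, 95, 100, 96, 97, 100, 98, 100, 98, 95, 94, 99, 9, 6, 7, 6, 7, 6, 7, 7, 7, 7, 8, 6, 9, 6, 6, 9, 9, 6, 8, 8, 8, 6, 3]
row 130 sat [95, 96, 95, 95, 96, 96, 95, 94, 87, 10, 6, 6, 12, 4, 21, 72, 132, 187, 190, 185, 183, 183, 182, 181, 179, 184, 179, 188, 178, 184, 181, 181, 181, 187, 185, 181, 185, 181, 180, 144, 70, 27, 8, 6, 8, 6, 6, 8, 8, 6, 5, 5, 9, 11, 10, 3, 9, 9, 65, 93, 97, 97, 97, 99, 99, 97, 96, 101]
0 [0.5909 0.1525 0.1022]
world d [0.0038 0.0041 0.0012]  in present tool [ 0.0031 -0.0012  0.0047]  in final tool [ 0.0031 -0.0012  0.0047]  turn [0.0002 0.0037 0.    ]
0 [0.5909 0.1525 0.0622]
world d [ 0.0038  0.0041 -0.0388]  in present tool [0.0031 0.0388 0.0047]  in final tool [0.0031 0.0388 0.0047]  turn [0.0002 0.0037 0.    ]
10 [0.5867 0.1533 0.0669]
world d [-0.0003  0.0049 -0.0341]  in present tool [-0.0011  0.0341  0.0047]  in final tool [-0.0071  0.0334  0.0047]  turn [-1.000e-04  3.700e-03 -1.745e-01]
20 [0.5803 0.1544 0.0767]
world d [-0.0067  0.006  -0.0243]  in present tool [-0.0077  0.0243  0.0048]  in final tool [-0.0155  0.0202  0.0047]  turn [-0.0004  0.0037 -0.349 ]
45 [0.5557 0.1589 0.0991]
world d [-0.0313  0.0104 -0.0019]  in present tool [-0.0327  0.0019  0.0049]  in final tool [-0.0245 -0.0217  0.0047]  turn [-0.0012  0.0036 -0.7854]
```

>>> play_rows(jaw=[1,1,1,1,1,1,1,1,1,1], delta_pos=[[0.003,0,0.005],[0,0.012,0],[0,0.018,0],[0,0.012,0],[0,0.005,0],[0,0,0],[0,0,0],[-0.001,-0.004,0],[-0.001,-0.004,0],[0,0,0]], turn=[[0,0,0],[0,0,0],[0,0,0],[0,0,0],[0,0,0],[0,0,0],[0,0,0],[0,0,-0.05],[0,0,-0.05],[0,0,0]])

```text
t: 14.4
position: [0.5878, 0.1558, 0.0627]
ee_rot: [0.706, -0.025, 0.095, -0.701]
force: [-0.1, -0.4, -1.8]
opening: 0.0091
```

```bash
cat >> h.py <<'E'
def lip():
    s=readout.get_state();M=R.from_quat(s["ee_rot"]).as_matrix()
    print("t",s["t"],"lip",(s["position"]+M@[-.0805,.0172,-.0013]).round(4),"tilt",np.degrees(np.arcsin(-M[1:3,1][0]*0+M[2,0])).round(1),"q",s["q"].round(2),"F",s["force"].round(1),"op",s["opening"])
    return s
E
python3 - <<'E'
from h import *
s=lip();im=capture("wrist");cv2.imwrite("pics/w9.png",im[:,:,::-1]);print(brass(im,(0,215,200,320)))
E
```

```text
t 14.4 lip [0.5103 0.1678 0.0375] tilt 5.7 q [-0.8   0.47  0.54  1.91 -0.29  0.75  1.29] F [-0.1 -0.4 -1.8] op 0.009087260430711161
[(4018, [260.2, 16.3]), (449, [248.3, 66.8]), (498, [261.4, 130.8]), (3364, [218.0, 169.6]), (3106, [302.2, 169.9]), (466, [261.6, 159.4]), (434, [262.0, 186.8])]
```

>>> play_rows(jaw=[1,1,1,1,1,1,1,1,1,1], delta_pos=[[-0.0005,-0.0017,-0.002],[-0.0005,-0.0017,0],[-0.0006,-0.0017,0],[-0.0006,-0.0017,0],[-0.0006,-0.0017,0],[-0.0006,-0.0017,0],[-0.0006,-0.0017,0],[-0.0006,-0.0017,0],[-0.0006,-0.0017,0],[-0.0006,-0.0017,0]], turn=[[0,0,-0.03],[0,0,-0.03],[0,0,-0.03],[0,0,-0.03],[0,0,-0.03],[0,0,-0.03],[0,0,-0.03],[0,0,-0.03],[0,0,-0.03],[0,0,-0.03]])

```text
t: 15.45
position: [0.5801, 0.1544, 0.0778]
ee_rot: [0.702, 0.081, 0.2, -0.678]
force: [0.2, -1.3, -1.0]
opening: 0.0089
```

Run:
```python
from h import *
s=lip();im=capture("wrist");cv2.imwrite("pics/w10.png",im[:,:,::-1]);print(brass(im,(0,215,200,320)))
```

```text
t 15.45 lip [0.5135 0.1647 0.0305] tilt 23.0 q [-1.12  0.37  0.75  2.15 -0.05  0.39  1.  ] F [ 0.2 -1.3 -1. ] op 0.008947422712093053
[(1322, [259.6, 5.0]), (1359, [266.7, 54.9]), (3711, [218.1, 165.1]), (3420, [302.2, 165.5])]
```

>>> play_rows(jaw=[1,1,1,1,1,1,1,1], delta_pos=[[-0.0007,-0.0024,0],[-0.0007,-0.0024,0],[-0.0007,-0.0024,0],[-0.0007,-0.0024,0],[-0.0007,-0.0024,0],[0,0,0],[0,0,0],[0,0,0]], turn=[[0,0,-0.03],[0,0,-0.03],[0,0,-0.03],[0,0,-0.03],[0,0,-0.03],[0,0,0],[0,0,0],[0,0,0]])

```text
t: 16.3
position: [0.5716, 0.156, 0.0867]
ee_rot: [0.694, 0.133, 0.25, -0.662]
force: [-0.5, 0.4, -1.0]
opening: 0.0088
```

Run:
```python
from h import *
s=lip();im=capture("wrist");cv2.imwrite("pics/w11.png",im[:,:,::-1]);print(brass(im,(0,215,200,320)))
M=R.from_quat(s["ee_rot"]).as_matrix();c=cam("wrist",s)
print("lip corner px",proj(c,[s["position"]+M@[-.0805,.0172,z] for z in(-.0143,.0117)]).round(1))
b=np.array([.984,-.177]);a=np.array([.177,.984]);ctr=np.array([.5065,.1664])
print("cell corners px (z=.021)",proj(c,[np.r_[ctr+i*.02*b+j*.019*a,.021] for i,j in((-1,-1),(-1,1),(1,-1),(1,1))]).round(1))
```

```text
t 16.3 lip [0.5127 0.165  0.03  ] tilt 31.5 q [-1.41  0.4   0.99  2.26  0.07  0.22  0.8 ] F [-0.5  0.4 -1. ] op 0.008762625025036505
[(842, [259.6, 3.0]), (1037, [267.4, 56.3]), (3747, [218.1, 164.5]), (3454, [302.3, 164.2])]
lip corner px [[234.6  88.4]
 [283.7  88.5]]
cell corners px (z=.021) [[220.7  30. ]
 [299.1  30.6]
 [226.9 100.2]
 [292.4 100.6]]
```

The brass is gone from the channel, and one blob remains inside the cell beyond the lip. I'll raise, level and shift aside for a clear look at the box.

>>> play_rows(jaw=[1,1,1,1,1,1,1,1,1,1], delta_pos=[[0.006,-0.01,0],[0.011,-0.018,0],[0.011,-0.018,0],[0,0,0],[0,0,0],[0,0,0],[0,0,0],[0,0,0],[0,0,0],[0,0,0]], turn=[[0,0,0],[0,0,0],[0,0,0.05],[0,0,0.08],[0,0,0.1],[0,0,0.1],[0,0,0.1],[0,0,0.08],[0,0,0.04],[0,0,0]])

```text
t: 17.35
position: [0.5729, 0.1543, 0.1405]
ee_rot: [0.704, -0.061, 0.062, -0.704]
force: [0.4, 0.6, -0.6]
opening: 0.0086
```

>>> play_rows(jaw=[1,1,1,1,1,1], delta_pos=[[-0.02,-0.02,-0.01],[-0.025,-0.025,-0.02],[-0.025,-0.02,-0.03],[-0.015,-0.01,-0.02],[0,0,0],[0,0,0]], turn=[[0,0,0],[0,0,0],[0,0,0],[0,0,0],[0,0,0],[0,0,0]])

```text
t: 17.95
position: [0.4727, 0.0921, 0.2152]
ee_rot: [-0.703, 0.06, -0.061, 0.706]
force: [0.6, -0.2, -1.0]
opening: 0.0086
```

Run:
```python
from h import *
s=lip();im=capture("wrist");np.savez("pics/w12.npz",im=im,p=s["position"],r=s["ee_rot"]);cv2.imwrite("pics/w12.png",im[:,:,::-1])
c=cam("wrist",s);print(s["position"].round(4))
b=np.array([.984,-.177]);a=np.array([.177,.984]);ctr=np.array([.5065,.1664])
C=proj(c,[np.r_[ctr+i*.02*b+j*.019*a,.01] for i,j in((-1,-1),(-1,1),(1,1),(1,-1))]);print("cell b px",C.round(0).tolist())
print("whole box px",proj(c,[[*(np.array([.5103,.1864])+i*.024*b+j*.0835*a),.028] for i,j in((-1,-1),(-1,1),(1,1),(1,-1))]).round(0).tolist())
print("scoop lip px",proj(c,[s["position"]+R.from_quat(s["ee_rot"]).as_matrix()@[-.0805,.0172,z] for z in(-.0143,.0117)]).round(0).tolist())
print(brass(im,(0,300,0,512)))
```

```text
t 17.95 lip [0.3932 0.1046 0.1979] tilt 0.0 q [-1.09  0.04  0.85  2.02 -0.04  1.09  1.17] F [ 0.6 -0.2 -1. ] op 0.008618439029695016
[0.4727 0.0921 0.2152]
cell b px [[313.0, 157.0], [346.0, 157.0], [342.0, 190.0], [311.0, 190.0]]
whole box px [[276.0, 157.0], [426.0, 158.0], [419.0, 199.0], [275.0, 198.0]]
scoop lip px [[235.0, 88.0], [284.0, 88.0]]
[(100173, [226.0, 118.0]), (253, [198.7, 106.3]), (317, [331.2, 171.3]), (20336, [394.6, 247.1])]
```

>>> play_rows(jaw=[1,1,1,1,1,1,1,1,1,1], delta_pos=[[0,0,0],[0,0,0],[0.001,0,-0.03],[0.002,0,-0.045],[0.002,0,-0.045],[0.002,0,-0.045],[0.002,0,-0.045],[0.002,0,-0.045],[0.002,0,-0.045],[0.002,0,-0.045]], turn=[[0,-0.088,0],[0,-0.088,0],[0,0,0],[0,0,0],[0,0,0],[0,0,0],[0,0,0],[0,0,0],[0,0,0],[0,0,0]])

```text
t: 19.0
position: [0.4907, -0.254, 0.2139]
ee_rot: [0.708, 0.002, -0.003, -0.707]
force: [0.4, 0.9, 0.2]
opening: 0.009
```

>>> play_rows(jaw=[1,1,1,1,1,1,1,1], delta_pos=[[0,0,-0.04],[0,0.02,-0.025],[0,0.03,-0.013],[0,0.035,0],[0,0.035,0],[0,0.02,0],[0,0,0],[0,0,0]], turn=[[0,0,0],[0,0,0],[0,0,0],[0,0,0],[0,0,0],[0,0,0],[0,0,0],[0,0,0]])

```text
t: 19.8
position: [0.4902, -0.3311, 0.074]
ee_rot: [0.707, 0.001, -0.003, -0.707]
force: [0.2, -0.6, -0.4]
opening: 0.0087
```

Run:
```python
from h import *
s=lip();goal([.4876,-.3312,.0222],np.pi/2)
```

```text
t 19.8 lip [ 0.4097 -0.3328  0.057 ] tilt -0.1 q [-0.16  0.59  0.87  1.88 -0.55  0.94  2.55] F [ 0.2 -0.6 -0.4] op 0.008663355081084833
world d [-0.0026 -0.0001 -0.0518]  in present tool [-0.0025  0.0518 -0.0001]  in final tool [-0.0026  0.0518 -0.0001]  turn [ 0.0005  0.0056 -0.002 ]
```

>>> play_rows(jaw=[1,1,1,1,1,1,1,1], delta_pos=[[-0.002,0.02,0],[0,0.018,0],[0,0.008,0],[0,0.003,0],[0,0.001,0],[0,0.001,0],[0,0,0],[0,0,0]], turn=[[0,0,0],[0,0,0],[0,0,0],[0,0,0],[0,0,0],[0,0,0],[0,0,0],[0,0,0]])

```text
t: 20.6
position: [0.4882, -0.3316, 0.0245]
ee_rot: [0.707, 0.002, -0.001, -0.707]
force: [0.6, 0.1, 0.1]
opening: 0.0089
```

>>> play_rows(jaw=[1,1,1,1,1,1], delta_pos=[[0,0.001,0],[0,0.001,0],[0,0.001,0],[0,0.0005,0],[0,0,0],[0,0,0]], turn=[[0,0,0],[0,0,0],[0,0,0],[0,0,0],[0,0,0],[0,0,0]])

```text
t: 21.2
position: [0.4879, -0.3315, 0.0212]
ee_rot: [-0.707, -0.002, 0.001, 0.707]
force: [-1.9, 1.3, 6.5]
opening: 0.0084
```

Contact at 6.5 N and at the original height. I'll release and rise straight up.

>>> play_rows(jaw=[0.4,0.2,0,0,-0.2,-0.2,-0.2,-0.2,-0.2,-0.2], delta_pos=[[0,0,0],[0,0,0],[0,0,0],[0,0,0],[0,-0.01,0],[0,-0.03,0],[0,-0.04,0],[0,-0.04,0],[-0.02,-0.04,0],[-0.03,-0.02,0]], turn=[[0,0,0],[0,0,0],[0,0,0],[0,0,0],[0,0,0],[0,0,0],[0,0,0],[0,0,0],[0,0,0],[0,0,0]])

```text
t: 22.2
position: [0.4407, -0.3332, 0.2049]
ee_rot: [0.709, 0.004, -0.0, -0.706]
force: [-0.4, -0.8, 1.6]
opening: 0.0512
```

>>> play_rows(jaw=[-0.2,-0.2,-0.2], delta_pos=[[0,0,0],[0,0,0],[0,0,0]], turn=[[0,0,0],[0,0,0],[0,0,0]])

```text
t: 22.5
position: [0.4383, -0.3306, 0.2]
ee_rot: [-0.707, -0.002, 0.002, 0.707]
force: [-0.2, 0.3, -0.5]
opening: 0.0513
```

Run:
```python
from h import *
s=readout.get_state();im=capture("wrist");cv2.imwrite("pics/w13.png",im[:,:,::-1]);si=capture("side");cv2.imwrite("pics/s13.png",si[:,:,::-1])
print(s["t"],s["position"].round(4),s["force"].round(2),brass(im,(60,230,200,330)))
f=np.load("pics/w12.npz")["im"]
A=cv2.resize(f[148:205,268:440],(600,200),interpolation=2);A=np.clip(A*1.5,0,255).astype('uint8')
B=cv2.resize(im[60:300,140:380],(300,300));C=cv2.resize(si[190:384,140:300],(300,364))[:300]
cv2.imwrite("pics/fin.png",np.vstack([A,np.hstack([B,C])])[:,:,::-1])
```

```text
22.5 [ 0.4383 -0.3306  0.2   ] [-0.25  0.27 -0.53] [(100, [225.4, 228.6]), (61, [294.0, 229.0])]
```

View pics/fin.png

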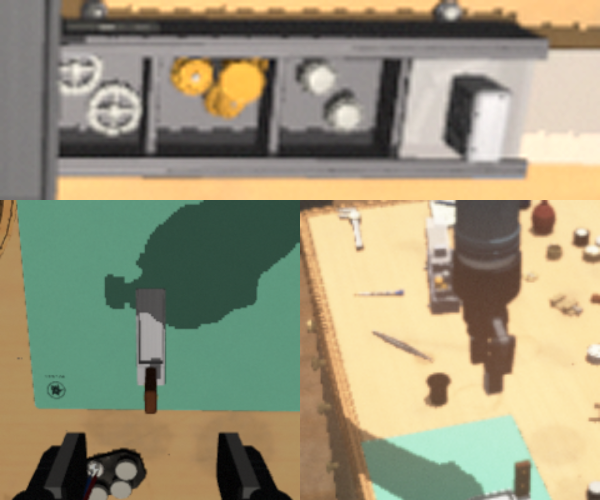

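The scoop is empty and upright on the mat. Cell b shows three barrels with one sitting high, and the fourth is probably underneath it. I'll repeat the earlier wrist viewpoint over the box and check numerically for strays.

>>> play_rows(jaw=[-0.2,-0.2,-0.2,-0.2,-0.2,-0.2,-0.2,-0.2,-0.2,-0.2], delta_pos=[[0,0,0],[0,0,0],[-0.002,0,0.03],[-0.002,0,0.045],[-0.002,0,0.045],[-0.002,0,0.045],[-0.002,0,0.045],[-0.002,0,0.045],[-0.002,0,0.045],[-0.002,0,0.045]], turn=[[0,0.088,0],[0,0.088,0],[0,0,0],[0,0,0],[0,0,0],[0,0,0],[0,0,0],[0,0,0],[0,0,0],[0,0,0]])

```text
t: 23.6
position: [0.4809, 0.0136, 0.2003]
ee_rot: [0.705, -0.06, 0.06, -0.705]
force: [1.5, -0.4, -0.1]
opening: 0.0514
```

>>> play_rows(jaw=[-1,-1,-1,-1,-1,-1,-1,-1], delta_pos=[[-0.002,0,0.045],[-0.002,0.01,0.045],[-0.002,0.02,0.035],[0,0.01,0.024],[0,0,0],[0,0,0],[0,0,0],[0,0,0]], turn=[[0,0,0],[0,0,0],[0,0,0],[0,0,0],[0,0,0],[0,0,0],[0,0,0],[0,0,0]])

```text
t: 24.4
position: [0.501, 0.1572, 0.161]
ee_rot: [-0.704, 0.062, -0.062, 0.705]
force: [-0.2, 0.1, -0.6]
opening: 0.0854
```

Run:
```python
from h import *
s=readout.get_state();im=capture("wrist");cv2.imwrite("pics/w14.png",im[:,:,::-1])
print(s["t"],s["position"].round(4),s["force"].round(2))
c=cam("wrist",s);f=np.load("pics/w4.npz");c0=cam("wrist",dict(position=f["p"],ee_rot=f["r"]))
# map old picture on new through the bench plane, then diff
g=np.array([[.40,-.05,0],[.40,.35,0],[.62,.35,0],[.62,-.05,0]])
H=cv2.getPerspectiveTransform(proj(c0,g).astype('f4'),proj(c,g).astype('f4'))
w=cv2.warpPerspective(f["im"],H,(512,384))
d=cv2.absdiff(cv2.GaussianBlur(w,(5,5),0),cv2.GaussianBlur(im,(5,5),0)).max(2);d[250:]=0;d[:8]=0
n,l,st,ce=cv2.connectedComponentsWithStats((d>35).astype('u1'))
print("changes",[(st[i].tolist()) for i in range(1,n) if st[i,4]>20])
b=np.array([.984,-.177]);a=np.array([.177,.984]);ctr=np.array([.5065,.1664])
C=proj(c,[np.r_[ctr+i*.02*b+j*.019*a,.003] for i,j in((-1,-1),(-1,1),(1,1),(1,-1))]);print("cell b",C.round(0).tolist())
x0,y0=C.min(0).astype(int)-3;x1,y1=C.max(0).astype(int)+4
hsv=cv2.cvtColor(im,cv2.COLOR_RGB2HSV)[y0:y1,x0:x1];h,sa,v=hsv[...,0],hsv[...,1],hsv[...,2]
print(x0,y0)
for r in range(v.shape[0]): print("".join(("%X"%min(15,v[r,k]//16)) if (sa[r,k]>90 and 8<h[r,k]<35) else "." for k in range(v.shape[1])))
```

```text
24.4 [0.501  0.1572 0.161 ] [-0.2   0.05 -0.57]
changes [[0, 8, 5, 131, 593], [204, 8, 39, 91, 1214], [299, 8, 32, 61, 661], [340, 86, 9, 39, 143], [231, 105, 14, 26, 96], [201, 122, 19, 31, 128], [349, 129, 6, 13, 45], [0, 156, 4, 94, 369], [270, 171, 16, 10, 117]]
cell b [[253.0, 151.0], [290.0, 151.0], [289.0, 189.0], [253.0, 189.0]]
249 148
333333333333333333333433333333333333333333333
.............................................
.............................................
.............................................
.............................................
.............................................
.............................................
.............................................
.............................................
.............................................
.............................................
.............................................
.............................................
.............333323343......23333444333......
............34333443344....33333444444433....
...........3434455554444..3444444444443443...
...........444555
[... 616 characters left out ...]
..........
......................7867988888997..........
.......................77798999997...........
........................778888987............
...........................78876.............
.............................................
.............................................
.............................................
.............................................
.............................................
.............................................
.............................................
.............................................
.............................................
.............................................
.............................................
```

Run:
```python
from h import *
for n in("w4","w14"):
    im=cv2.imread(f"pics/{n}.png");hsv=cv2.cvtColor(im,cv2.COLOR_BGR2HSV)
    print(n,"bench sat/h lit",hsv[230,150],"shadow",hsv[60,280],hsv[100,320])
    m=cv2.inRange(hsv,(10,165,50),(32,255,255));m[250:]=0;m=cv2.morphologyEx(m,cv2.MORPH_CLOSE,np.ones((3,3)))
    k,l,st,ce=cv2.connectedComponentsWithStats(m);print([st[i].tolist() for i in range(1,k) if st[i,4]>30])
im=cv2.imread("pics/w14.png");h=cv2.cvtColor(im,cv2.COLOR_BGR2HSV)[158:184,258:294]
for r in range(26): print(" ".join("%3d/%3d"%(a,b) for a,b in zip(h[r,16:36,1],h[r,16:36,2])))
```

```text
w4 bench sat/h lit [ 18 118 171] shadow [ 17 129  89] [ 17 130  88]
[[257, 161, 14, 11, 124]]
w14 bench sat/h lit [ 17 119 172] shadow [ 16 126  89] [ 16 126  89]
[[260, 162, 30, 19, 369]]
  6/ 44  12/ 44  11/ 46  17/ 46  11/ 45  11/ 45   6/ 45  11/ 45  17/ 46   6/ 45   6/ 45   6/ 44  17/ 45   6/ 43  17/ 46  11/ 46  12/ 44  11/ 45  17/ 45  11/ 46
 11/ 46  11/ 46  16/ 47  11/ 45  11/ 45  17/ 45  11/ 46  11/ 46   6/ 46  16/ 48  11/ 45  11/ 46  11/ 46  11/ 47  11/ 48  11/ 46  11/ 46   6/ 46  11/ 46  16/ 47
 16/ 48   5/ 47  11/ 47  11/ 46  11/ 46  11/ 48  16/ 47  11/ 47  11/ 48   6/ 46  17/ 46  16/ 48  16/ 48  16/ 48  11/ 45  11/ 47  11/ 47  10/ 49  16/ 48   6/ 45
 12/ 44   6/ 43  41/ 44  98/ 47 108/ 52 113/ 54 130/ 55 123/ 58 128/ 64 129/ 65 126/ 65 121/ 63 117/ 61 119/ 58  80/ 48  20/ 39  20/ 38  21/ 36  13/ 39  12/ 44
 28/ 46  75/ 51 145/ 51 185/ 55 183/ 60 185/ 62 189/ 62 179/ 64 187/ 64 188/ 72 181/ 79 183/ 78 185/ 73 188/ 69 171/ 61 139/ 55  87/ 35   9/ 27  13/ 38  16/ 47
 43/ 53 132/ 62 183/ 64 188/ 69 182/ 73 189/ 77 184/ 75 191/ 72 185/ 69 191/ 64 188/ 72 192/ 77 188/ 68 194/ 63
[... 2548 characters left out ...]
/ 98  11/ 97  13/ 98  13/ 81  18/ 28  12/ 65  10/101  14/ 94
167/122 184/136 183/138 184/133 182/143 182/147 168/143 110/123  39/104  11/ 97  10/ 98  11/ 97  11/ 97  11/ 97  11/ 97  12/ 82   0/ 26  15/ 68  12/103  11/ 94
 53/105  76/111 122/123 157/128 151/130 134/122  99/106  28/102  13/ 98  11/ 97  10/ 98  11/ 97  10/ 98  13/ 97   8/ 93  14/ 71  11/ 24  15/ 68  10/102  12/ 88
  8/ 96  16/ 98  40/103  57/107  53/106  33/100  16/ 95   8/ 97   8/ 97   8/ 97   8/ 98  11/ 97  13/ 97  11/ 97   8/ 91   8/ 64  19/ 27   8/ 68  10/102   9/ 88
  8/ 97   8/ 98   8/ 96  10/ 98   8/ 97  10/ 98  11/ 97  10/ 98   8/ 97  13/ 98   8/ 97  13/ 98   8/ 96  11/ 97   8/ 91  12/ 63   0/ 27  15/ 70  10/101   9/ 88
```

The only brass-coloured blob in this view is inside cell b: 369 px, against 124 px for the lone barrel before. It looks like left, lower, top and a partly hidden barrel, and there is none on the bench. Handing in.

```bash
python3 -c "
from plant import job,readout
s=readout.get_state();print(s['t'],s['force'],s['qd'].round(3));print(job.close_job())"
```

```text
24.45 [ 1.02414541  0.44839256 -0.60724717] [-0.001 -0.003 -0.006 -0.002 -0.002  0.003 -0.001]
the job is handed in; nothing more can be done
None
```

I slid the lid to its stop, tipped all three barrels into the second cell (the one already holding a barrel), and set the empty scoop back upright on its mat. The job took 24.5 s of the 64 s, and the arm was clear of everything when I handed in.

**Lid:** The first two closes on the pull missed because the fingertips sat higher than I expected; the third held. At the end of the slide the lid met its stop with about 10 N and no further travel.

**Pour:** The lip was about 30 mm above the bench over the cell, and the scoop tilted to 31°.

**Last checks:**
- **Scoop:** It was upright where it started, with no barrels left in the channel.
- **Barrels:** The only barrel-coloured patch in the last view over the box was inside the second cell, at about three times the area of the single barrel before. I saw no stray barrel on the bench in that view.
- **Barrel count:** At least one barrel lies on top of another, so I could clearly see only three. The fourth is inferred from a partly hidden edge and the empty scoop.
- **Other items:** I carried the scoop well above the bench and saw the loupe and tweezers in place in the last side view. I did not check the tin specifically.

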